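Hang the hinge sample on the sample rail

TASK

Pick up the pine door-edge sample that carries the brass butt hinge and hook it over the steel rail at the open end, where no keeper batten runs close above the rail. Then slide it along the rail, under the batten, until its hook sits wholly on the band of paper tape round the rail that marks its place (the tape round the header is straight above it), and leave it hanging there, still and upright. Leave the latch sample that already hangs on the rail and the other things on the bench where they are.

Things in the scene. Friction and masses are not known exactly. Their poses are not given: they have to be found in the camera images.
- sample_center (a point): Centre of the board of the hinge sample to be hung (loose, 0.22 to 0.37 kg): pine door offcut 80 (x) x 35 (y) x 110 (z) mm, standing upright on the bench on its 80 x 35 end, so this point starts 55 mm up. x points to the edge with the hinge, away from the robot (within 0.3 rad), z up. The bare 80 x 110 faces, 35 mm apart in y, are the grip. No reading while held.
- sample_hinge (a point): Middle of the knuckle of the sample's polished brass butt hinge, axes as sample_center, from which it lies 44.5 mm in +x and 20.5 mm in +y. Hinge 75 mm tall (82 with its ball tips), knuckle 10 mm thick; one leaf let into the board's +x edge, the other stands open, out to 72 mm in +x of the board's centre. It does not swing.
- sample_hook (a point): Centre of the bend of the sample's flat steel hook (bar 14 mm wide in y, 4 thick), axes as sample_center, from which it lies 12.5 mm in +x and 100 mm up, over the centre of mass. Shank on the -x side down to the board's top 45 mm below; inner faces 9 mm from this point at -x, +x and above; tip on the +x side flares to 18 mm out, 13 mm down. Hung, this point is 3 mm below the rail's axis.
- rack: Fixed sample stand across in front of the robot. Origin on the bench under the rail's middle; y along the rail (to the left), x away from the robot, z up. Uprights 60 (x) x 22 x 322 mm at y = -280 and +280 mm. Header x = -22 to +22 mm over the whole rail, z = 322 to 356 mm, hand tools in its top at y = 86 to 264 up to z = 456: nothing can reach the rail from straight above. Stretcher 30 mm high near the bench.
- rail_open (a point): Point on the axis of the round steel rail (12 mm diameter, 262 mm over the bench, rack y = -269 to +269 mm), in the middle of its open part, at rack y = -165 mm; axes as the rack's. From y = -269 to -90 mm only the header, 60 mm over the axis, is above: here a hook goes on, carried in +x with its tip above the rail and the rail above the board's top, then lowered.
- batten_end (a point): Middle of the lower edge of the right-hand end of the keeper batten, at rack y = -90 mm, z = 280 mm (18 mm over the rail's axis); axes as the rack's. The batten, x = -18 to +18 mm, fills the space below the header from here to the left upright: a hung hook slides under it with 8 mm to spare, but cannot be lifted on or off the rail there.
- band_mark (a point): Centre, on the rail's axis, of the band of pale paper tape 30 mm wide wrapped round the steel rail: the sample's place. A strip of the same tape, as wide, is wrapped round the header straight above it. Axes as the rack's. It is under the batten, somewhere at rack y = -30 to +50 mm, flush with the rail, so the hook slides over it.
- latch_center (a point): Centre of the board of the latch sample, to be left alone: pine offcut 80 x 35 x 130 mm with a black cast-iron thumb latch (plate and handle on its left face, bar on its right face), hanging loose on the rail by the same kind of hook at rack y = 180 to 195 mm.
- offcut_center (a point): Centre of a plain pine door offcut 80 x 35 x 110 mm with a bored hole, no hook and no hinge, standing upright on the bench; loose, to be left alone. It and the hinge sample may stand in each other's place.
- square_mid (a point): Middle of the rosewood stock (28 x 115 x 18 mm) of a try square lying on the bench, steel blade 150 mm long pointing to -x; loose, to be left alone.
- bradawl_mid (a point): Middle of the beech handle (75 mm long, 26 mm thick) of a bradawl lying on the bench, its blade pointing to +x of this frame; loose, to be left alone.
Things that resemble listed ones, but are neither listed nor needed, are in the scene too. What is shaped like the part that bears sample_center but purple is not meant.

How it is judged:
On the way, in this order (a step that is already met when the one before it is completed fails the run):
1. the sample's hook sits on the rail in the open part, right of the keeper batten (x of sample_hook in the frame of rack between -0.006 and 0.006 m and z of sample_hook in the frame of rack between 0.254 and 0.265 m and y of sample_hook in the frame of rack between -0.269 and -0.075 m), for 0.2 s.
2. the hook has been slid along the rail onto the tape band (y of sample_hook in the frame of band_mark between -0.009 and 0.009 m and x of sample_hook in the frame of band_mark between -0.006 and 0.006 m and z of sample_hook in the frame of band_mark between -0.008 and 0.004 m), for 0.2 s.
At the end, for the whole second after the job is handed in: the hinge sample hangs by its hook on the rail, the hook's middle within 9 mm of the middle of the tape band (wholly on the tape), upright within 0.12 rad, at rest and released (y of sample_hook in the frame of band_mark between -0.009 and 0.009 m and x of sample_hook in the frame of band_mark between -0.006 and 0.006 m and z of sample_hook in the frame of band_mark between -0.008 and 0.001 m and angle between sample_center's own z axis and vertical below 0.12 rad and linear speed of hinge_sample below 0.03 m/s and angular speed of hinge_sample below 0.3 rad/s); the robot touches nothing.
It fails at once if the latch sample is pushed more than 25 mm along or off the rail (distance of latch_center from where it was at the start of the episode above 0.025 m).
It fails at once if the plain offcut, try square or bradawl is moved more than 25 mm (distance of any of offcut_center, square_mid, bradawl_mid from where it was at the start of the episode above 0.025 m).
It also fails if it takes over 51 s, if anything falls off the work surface, if the arm or the gripper's body presses on something with over 40 N, if the wrist force passes 120 N, or if a joint passes its speed limit or range.

ROBOT

A 6-joint arm with a two-finger parallel gripper is mounted at the origin on the work surface. World frame = base frame: x ahead of the robot, y to its left, z up, the work surface at z = 0. Lengths are in m, angles in rad, forces in N, time in s.
With the tool pointing down it reaches from about 0.225 to 0.875 m from the base axis. Payload 3.4 kg.
Tool frame: the origin (TCP) lies at the very end of the fingers, on their centre line; the grasp point (between the pads) lies 19 mm behind it (grip_depth is the distance from the TCP to the grasp point, in m); x points along the fingers, z is the direction in which the jaws open and shut, and the axes are right-handed (so a half turn about x gives the same grasp; the last joint's range is limited). The gripper opens to 85 mm and grips with 20 to 120 N. Pads are 22 mm wide; open, the fingers measure 114 mm over their backs; the gripper's body (76 mm by 85 mm) begins 54 mm behind the grasp point. The pads swing forward as they close: fully open they stand 13 mm farther back than shut.
Start: joints at [-1.433, 0.276, 1.505, -0, 1.361, -0.121], TCP at [0.147, -0.556, 0.231] pointing down, gripper open.
Joint ranges: [-2.89, 2.89], [-0.75, 2.08], [0.22, 2.7], [-1.18, 4.32], [0.11, 2.71], [-2.7, 2.7]. Speed limits (rad/s): [2.57, 2.57, 3.14, 3.14, 3.14, 3.14].

INTERFACE

Orientations are given as a unit quaternion [w, x, y, z].
In Python, from rig import get_state, get_image, sign_off, grip_depth gives the robot as it stands. The module is installed in compiled form; this text tells all that it offers.
- The arm moves only by the tool arm_command, never from a script. Its argument "series" is a list of rows, each an object with "dp": the shift along the tool's x, y, z scaled (see below), a list of three; "angular": the turn, a rotation vector about the tool's x, y, z scaled (see below), a list of three; "gripper": the finger opening in mm, from 0 to 85.4. A call has exactly 8 rows; each row shifts and turns the pose as measured when the row begins, along the tool's axes as they then stand; what a row does not reach is not made up. The controller multiplies each number of a shift by 0.12 m and each number of a turn by 90 degrees. A row lasts 1/8 s, in which the tool goes at most 62.5 mm and 10.7 degrees, less where a joint would pass 70% of its speed; a pose out of reach is approached as far as the arm can. A call with a number of a shift or a turn outside -1 to 1 is refused whole. A call with a gripper value outside its range is refused whole. The fingers move at their own pace and stop on an object; "grip_force" is the grip in N (left out, the last holds). Time passes only in rows, so rows that do not move let the fingers close, or fill a call up. It gives the time, the measured TCP pose, the force and the opening at its end, in the units of the state.
- get_state(): the state, without advancing time (a new reading comes with each control period).
- get_image(name): name is "scene" or "top"; returns a dict with "image" (384x512x3 uint8, blue, green, red), "depth" (384x512 float32, m along the optical axis (not along the pixel's ray), 0 where there is no reading), "mtx" (3x3 intrinsics, pixels), "view" (4x4, takes a point from world to camera coordinates). Camera axes: x right, y up, looking along -z (the intrinsics and any distortion apply to the point x, -y, -z); pixel columns grow to the right and rows downward; lengths in m; the calibration is good to about 2 mm. A picture is of the moment at which its call begins.
- sign_off(): hands the job in, once; it reports no verdict.
The state is a dict: "clock": time; "qpos": joint angles; "qd": joint speeds; "effort": joint torques, N m; "position": TCP position; "ee_rot": TCP orientation; "contact_force": force on the tool from outside, world axes, zero at the start; "moment": the same for the moment, N m; "width": finger opening in m.
Only numpy, scipy, OpenCV 4.12 (cv2) and the standard library are available. Lean on these libraries where they do the work, as an engineer would, in place of code of your own. Each camera call takes 0.05 s, during which the arm holds its last target. There are 200 camera calls.

## Working session

There is one attempt and no reset: what is moved stays moved. The work goes in short steps, Python scripts to look and compute and a tool call to move; the robot and the scene stay as the last step left them, time stands still between calls to the robot, and variables do not carry over. Pictures are saved under pics/ and viewed, about 8 in all and at most 12, crops included, and the job is handed in when it is done.

Besides the shell and the picture viewer there is one more tool, called after "Emit:" by a JSON object that holds its "api" and its "payload". arm_command: Moves the arm, as the interface text tells. Its arguments: {"type":"object","properties":{"series":{"type":"array","items":{"type":"object","properties":{"dp":{"type":"array","items":{"type":"number"}},"angular":{"type":"array","items":{"type":"number"}},"gripper":{"type":"number"}}}},"grip_force":{"type":"number"}},"required":["series"]}

```bash
mkdir -p pics; cat > h.py <<'E'
import numpy as np, cv2
from rig import get_state, get_image, sign_off, grip_depth
from scipy.spatial.transform import Rotation as R
def cloud(d):
    K=d['mtx'];V=d['view'];z=d['depth'];v,u=np.mgrid[:z.shape[0],:z.shape[1]]
    x=(u-K[0,2])/K[0,0]*z;y=(v-K[1,2])/K[1,1]*z
    P=np.stack([x,-y,-z],-1)
    W=(P-V[:3,3])@V[:3,:3]
    W[z==0]=np.nan
    return W
def Rm(s): 
    q=s['ee_rot'];return R.from_quat([q[1],q[2],q[3],q[0]]).as_matrix()
E
python3 - <<'E'
from h import *
import pickle
s=get_state();print(s,grip_depth);print(Rm(s))
D={}
for n in('scene','top'):
    d=get_image(n);D[n]=d;cv2.imwrite(f'pics/{n}0.png',d['image']);print(n,d['mtx'],d['view'])
pickle.dump(D,open('d0.pkl','wb'))
E
```

```text
{'clock': 0.0, 'qpos': array([-1.43299655e+00,  2.76576022e-01,  1.50612075e+00, -1.77042736e-05,
        1.36072887e+00, -1.21039846e-01]), 'qd': array([-0.00015124, -0.00014305,  0.00174883,  0.00227348, -0.00077125,
       -0.00019762]), 'effort': array([-8.34748280e-04, -4.16774940e+01, -2.45802087e+01, -3.80504380e-04,
        1.11066023e-02, -7.91110324e-06]), 'position': array([ 0.14706884, -0.55532004,  0.23045549]), 'ee_rot': array([ 0.55988209,  0.43173786,  0.56081481, -0.43083781]), 'contact_force': array([ 0.51367245, -0.98915921,  0.23355045]), 'moment': array([ 0.02314758, -0.04008934, -0.01581547]), 'width': 0.08537355767552912} 0.0187
[[-2.68936897e-04  9.66686717e-01  2.55962338e-01]
 [ 1.81322852e-03  2.55962398e-01 -9.66685038e-01]
 [-9.99998320e-01  2.04140937e-04 -1.82166166e-03]]
scene [[350.63922716   0.         254.4921174 ]
 [  0.         350.63922716 190.57977463]
 [  0.           0.           1.        ]] [[ 0.49992352  0.86606788  0.00170083 -0.23591754]
 [-0.74650527  0.42991063  0.50784518  0.288074  ]
 [ 0.4390972  -0.25515343  0.86144668 -1.14513445]
 [ 0.          0.          0.          1.        ]]
top [[405.40109478   0.         258.88056155]
 [  0.         405.40109478 195.63547429]
 [  0.           0.           1.        ]] [[-0.01478876 -0.99986135  0.00765286  0.01182884]
 [ 0.98843899 -0.01346392  0.15102013 -0.49596918]
 [-0.15089615  0.00979779  0.98850106 -0.98599923]
 [ 0.          0.          0.          1.        ]]
```

View pics/scene0.png

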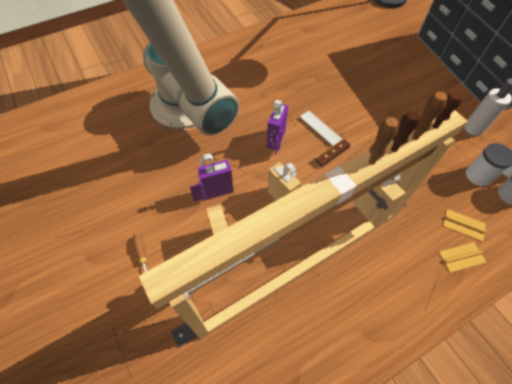

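View pics/top0.png

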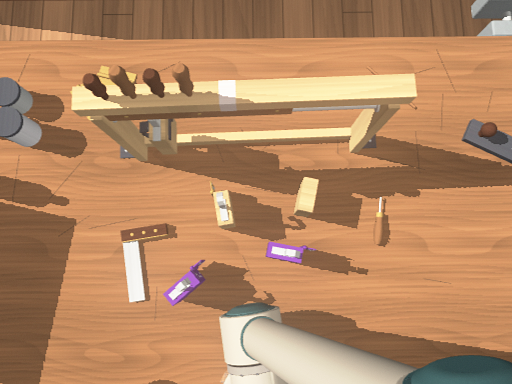

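The hinge sample is the pine block with a hook at about (223,208) in the top view, with its hinge at (212,188). The plain offcut is at (307,195), the try square at (140,260) and the bradawl at (380,225). The header tape is at (228,95) in the top view and (342,184) in the scene view. Two purple decoys are also there. Next I measure the rack, the tape and the sample from the depth data.

```bash
python3 - <<'E'
from h import *
import pickle
D=pickle.load(open('d0.pkl','rb'))
ax=None
for n in('top','scene'):
    d=D[n];W=cloud(d);X,Y,Z=W[...,0],W[...,1],W[...,2]
    hsv=cv2.cvtColor(d['image'],cv2.COLOR_BGR2HSV);H,S,Vv=cv2.split(hsv)
    print(n,'valid',np.isfinite(Z).mean(),'bench z',np.nanmedian(Z[(abs(Z)<.03)]))
    head=(abs(Z-.356)<.006)&(X>.4)&(X<1)
    lab=cv2.connectedComponentsWithStats(head.astype(np.uint8));k=1+np.argmax(lab[2][1:,4]);head=lab[1]==k
    p=np.float32(W[head][:,:2]);r=cv2.minAreaRect(p);print('head',r,np.median(Z[head]))
    print(cv2.boxPoints(r))
    white=head&(S<60)&(Vv>140)
    w=W[white];print('tape',len(w),w.mean(0),w.min(0),w.max(0))
    for nm,lo,hi in(('boards top',.100,.118),('hooktop',.125,.18)):
        m=(Z>lo)&(Z<hi)&(X>.25)&(X<.7)&(abs(Y)<.3)
        if nm=='boards top': m&=(H>12)&(H<32)
        c,l,st,ce=cv2.connectedComponentsWithStats(m.astype(np.uint8))
        for i in range(1,c):
            if st[i,4]>25 or (nm=='hooktop' and st[i,4]>8):
                q=W[l==i];print(nm,st[i],q.mean(0).round(4),cv2.minAreaRect(np.float32(q[:,:2])))
d=D['top'];c=d['image'][160:240,180:350];cv2.imwrite('pics/crop.png',cv2.resize(c,None,fx=4.5,fy=4.5,interpolation=cv2.INTER_CUBIC))
E
```

```text
top valid 0.9958343505859375 bench z -0.0004541340939633327
head ((0.6384649872779846, 0.03224647045135498), (0.04647272825241089, 0.6210997700691223), 1.5905042886734009) 0.3551722413277875
[[ 0.606618    0.34203175]
 [ 0.6238572  -0.2788287 ]
 [ 0.670312   -0.2775388 ]
 [ 0.6530728   0.34332165]]
tape 494 [0.63482275 0.07165384 0.3556076 ] [ 0.60895181 -0.27698243  0.35060019] [0.66061706 0.33891508 0.35924985]
boards top [357 116  13  26  72] [ 0.6374 -0.2407  0.1088] ((0.6427454948425293, -0.23836776614189148), (0.06337686628103256, 0.021580031141638756), 22.509105682373047)
boards top [159 119  16  34  67] [0.6181 0.2148 0.1087] ((0.6278694272041321, 0.20986777544021606), (0.03221521154046059, 0.08532761037349701), 66.97427368164062)
boards top [297 177  21  36 516] [ 0.4871 -0.1082  0.1093] ((0.48763135075569153, -0.10862528532743454), (0.035463377833366394, 0.08047318458557129), 77.65743255615234)
boards top [213 190  20  36 411] [0.454  0.0896 0.11  ] ((0.4591677188873291, 0.09139803797006607), (0.08018939197063446, 0.034964580088853836), 9.436946868896484)
boards top [272 24
[... 3127 characters left out ...]
1682, 0.038950540125370026), 29.517641067504883)
hooktop [401 182   5   5  10] [0.6384 0.2996 0.1481] ((0.6391895413398743, 0.2994360327720642), (0.0008692540577612817, 0.009179607033729553), 88.5477294921875)
hooktop [360 191  40  29 394] [0.6531 0.2097 0.1504] ((0.65093594789505, 0.20818497240543365), (0.07732037454843521, 0.03573993965983391), 27.610246658325195)
hooktop [189 298   6  11  11] [ 0.6436 -0.2374  0.1614] ((0.6426101326942444, -0.2374974936246872), (0.027901047840714455, 0.00016166655404958874), 1.4513838291168213)
hooktop [188 312  15  18  97] [ 0.6778 -0.2466  0.1522] ((0.6735414862632751, -0.242295503616333), (0.015484434552490711, 0.030866816639900208), 45.72883987426758)
```

View pics/crop.png

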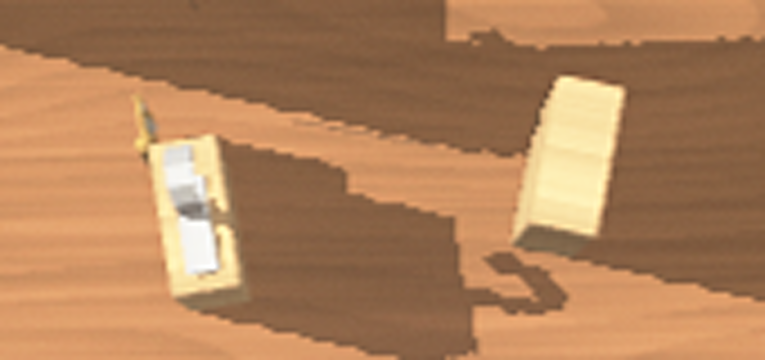

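```bash
cat >> h.py <<'E'
def tool(psi,p):
    x=np.array([np.cos(p)*np.cos(psi),np.cos(p)*np.sin(psi),-np.sin(p)]);z=np.array([np.sin(psi),-np.cos(psi),0])
    return np.stack([x,np.cross(z,x),z],1)
def plan(p0,R0,p1,R1,n):
    rv=R.from_matrix(R0.T@R1).as_rotvec();out=[]
    for i in range(n):
        Ri=R0@R.from_rotvec(rv*i/n).as_matrix()
        out.append((list((Ri.T@(p1-p0)/n/.12).round(3)),list((rv/n/(np.pi/2)).round(3))))
    for o in out: print([float(v) for v in o[0]],[float(v) for v in o[1]])
RACK=np.array([.6397,.0321]);RY=.0277
P=np.radians(50)
def rack(x,y,z): c,s=np.cos(RY),np.sin(RY);return np.array([RACK[0]+c*x-s*y,RACK[1]+s*x+c*y,z])
def now():
    s=get_state();return s['position'],Rm(s),s
E
python3 - <<'E'
from h import *
p,r,s=now();psi=np.radians(9.4);B=np.array([.4605,.091,.055])
T=tool(psi,P);c,sn=np.cos(psi),np.sin(psi)
ux=np.array([c,sn,0])
G=B+ux*-.008+np.array([0,0,.006]);A=G-.06*T[:,0]+[0,0,.12]
print(A,G,T)
plan(p,r,A,T,14)
E
```

```text
[0.41455804 0.08339436 0.22696267] [0.45260742 0.08969339 0.061     ] [[ 0.63415636  0.75575812  0.16332596]
 [ 0.1049839   0.12511495 -0.98657216]
 [-0.76604444  0.64278761  0.        ]]
[0.003, 0.251, -0.327] [0.004, -0.002, 0.032]
[0.014, 0.249, -0.328] [0.004, -0.002, 0.032]
[0.026, 0.246, -0.33] [0.004, -0.002, 0.032]
[0.037, 0.242, -0.332] [0.004, -0.002, 0.032]
[0.048, 0.238, -0.333] [0.004, -0.002, 0.032]
[0.059, 0.233, -0.335] [0.004, -0.002, 0.032]
[0.07, 0.227, -0.337] [0.004, -0.002, 0.032]
[0.08, 0.221, -0.338] [0.004, -0.002, 0.032]
[0.09, 0.215, -0.34] [0.004, -0.002, 0.032]
[0.1, 0.208, -0.342] [0.004, -0.002, 0.032]
[0.109, 0.201, -0.343] [0.004, -0.002, 0.032]
[0.118, 0.193, -0.345] [0.004, -0.002, 0.032]
[0.127, 0.184, -0.346] [0.004, -0.002, 0.032]
[0.135, 0.176, -0.348] [0.004, -0.002, 0.032]
```

Emit:
{"api": "arm_command", "payload": {"series": [{"dp":[0.0,0.25,-0.33],"angular":[0.004,0,0.032],"gripper":85},{"dp":[0.01,0.25,-0.33],"angular":[0.004,0,0.032],"gripper":85},{"dp":[0.02,0.25,-0.33],"angular":[0.004,0,0.032],"gripper":85},{"dp":[0.03,0.24,-0.33],"angular":[0.004,0,0.032],"gripper":85},{"dp":[0.05,0.24,-0.33],"angular":[0.004,0,0.032],"gripper":85},{"dp":[0.06,0.23,-0.335],"angular":[0.004,0,0.032],"gripper":85},{"dp":[0.07,0.23,-0.337],"angular":[0.004,0,0.032],"gripper":85},{"dp":[0.08,0.22,-0.338],"angular":[0.004,0,0.032],"gripper":85}], "grip_force": 60}}

```text
clock: 1.1
position: [0.3034, -0.1807, 0.2321]
ee_rot: [0.623, 0.555, 0.449, -0.321]
contact_force: [0.4, -0.1, 1.4]
width: 0.0846
```

```bash
cat > b.py <<'E'
from h import *
psi=np.radians(9.4);B=np.array([.4605,.091,.055])
T=tool(psi,P);ux=np.array([np.cos(psi),np.sin(psi),0])
G=B+ux*-.008+np.array([0,0,.006]);A=G-.06*T[:,0]+[0,0,.12]
E
python3 - <<'E'
from b import *
p,r,s=now();print(s['clock'],p,s['qpos'])
plan(p,r,A,T,8)
E
```

```text
1.1 [ 0.30342997 -0.18065001  0.23209699] [-1.19139075 -0.19250755  2.08164582  0.43808082  1.22644246  0.03415524]
[0.077, 0.151, -0.246] [0.002, -0.003, 0.023]
[0.081, 0.147, -0.247] [0.002, -0.003, 0.023]
[0.085, 0.144, -0.247] [0.002, -0.003, 0.023]
[0.089, 0.14, -0.248] [0.002, -0.003, 0.023]
[0.093, 0.136, -0.249] [0.002, -0.003, 0.023]
[0.097, 0.132, -0.25] [0.002, -0.003, 0.023]
[0.1, 0.127, -0.251] [0.002, -0.003, 0.023]
[0.103, 0.123, -0.252] [0.002, -0.003, 0.023]
```

Emit:
{"api": "arm_command", "payload": {"series": [{"dp":[0.08,0.15,-0.25],"angular":[0.002,-0.003,0.023],"gripper":85},{"dp":[0.08,0.15,-0.25],"angular":[0.002,-0.003,0.023],"gripper":85},{"dp":[0.085,0.145,-0.25],"angular":[0.002,-0.003,0.023],"gripper":85},{"dp":[0.09,0.14,-0.25],"angular":[0.002,-0.003,0.023],"gripper":85},{"dp":[0.09,0.14,-0.25],"angular":[0.002,-0.003,0.023],"gripper":85},{"dp":[0.1,0.13,-0.25],"angular":[0.002,-0.003,0.023],"gripper":85},{"dp":[0.1,0.13,-0.25],"angular":[0.002,-0.003,0.023],"gripper":85},{"dp":[0.1,0.12,-0.25],"angular":[0.002,-0.003,0.023],"gripper":85}]}}

```text
clock: 2.1
position: [0.415, 0.0945, 0.2276]
ee_rot: [0.664, 0.619, 0.343, -0.242]
contact_force: [-0.3, -1.4, -0.2]
width: 0.0851
```

```bash
python3 - <<'E'
from b import *
p,r,s=now();print(s['clock'],p,s['qpos'])
plan(p,r,A,T,4);print();plan(A,T,G,T,6)
E
```

```text
2.1 [0.41501841 0.0945166  0.22763619] [-0.06997529 -0.28676218  2.30877264  0.35349679  0.4413704   1.07765785]
[-0.002, -0.004, 0.023] [-0.001, 0.001, -0.003]
[-0.002, -0.004, 0.023] [-0.001, 0.001, -0.003]
[-0.002, -0.004, 0.023] [-0.001, 0.001, -0.003]
[-0.002, -0.004, 0.023] [-0.001, 0.001, -0.003]

[0.211, -0.107, 0.0] [0.0, 0.0, 0.0]
[0.211, -0.107, 0.0] [0.0, 0.0, 0.0]
[0.211, -0.107, 0.0] [0.0, 0.0, 0.0]
[0.211, -0.107, 0.0] [0.0, 0.0, 0.0]
[0.211, -0.107, 0.0] [0.0, 0.0, 0.0]
[0.211, -0.107, 0.0] [0.0, 0.0, 0.0]
```

Emit:
{"api": "arm_command", "payload": {"series": [{"dp":[0,-0.01,0.09],"angular":[0,0,-0.01],"gripper":85},{"dp":[0.21,-0.107,0],"angular":[0,0,0],"gripper":85},{"dp":[0.21,-0.107,0],"angular":[0,0,0],"gripper":85},{"dp":[0.21,-0.107,0],"angular":[0,0,0],"gripper":85},{"dp":[0.21,-0.107,0],"angular":[0,0,0],"gripper":85},{"dp":[0.21,-0.107,0],"angular":[0,0,0],"gripper":85},{"dp":[0.1,-0.05,0],"angular":[0,0,0],"gripper":85},{"dp":[0,0,0],"angular":[0,0,0],"gripper":85}]}}

```text
clock: 3.1
position: [0.4406, 0.1105, 0.1199]
ee_rot: [0.661, 0.617, 0.362, -0.226]
contact_force: [0.2, 0.7, -0.3]
width: 0.0844
```

```bash
python3 - <<'E'
from b import *
p,r,s=now();print(s['clock'],p,s['qpos'],s['contact_force'])
plan(p,r,G,T,2)
for n in('top','scene'):
    d=get_image(n);c=d['image'][150:270,150:310] if n=='top' else d['image'][60:180,190:350]
    cv2.imwrite(f'pics/{n}1.png',c)
    W=cloud(d);Z=W[...,2];m=(Z>.15)&(Z<.175)&(abs(W[...,0]-.475)<.03)&(abs(W[...,1]-.093)<.03);print(n,W[m].mean(0) if m.any() else 0)
a=np.hstack([cv2.resize(cv2.imread(f'pics/{n}1.png'),(400,300)) for n in('top','scene')]);cv2.imwrite('pics/g1.png',a)
E
```

```text
3.1 [0.44062606 0.11045535 0.11986117] [-0.061863   -0.00631485  2.49267257  1.75699248  0.19123938 -0.37564593] [ 0.17758564  0.74720395 -0.31756192]
[0.205, -0.135, 0.1] [0.004, -0.013, -0.004]
[0.208, -0.133, 0.097] [0.004, -0.013, -0.004]
top [0.47006328 0.09321987 0.16435449]
scene [0.47707227 0.09227227 0.16222979]
```

View pics/g1.png

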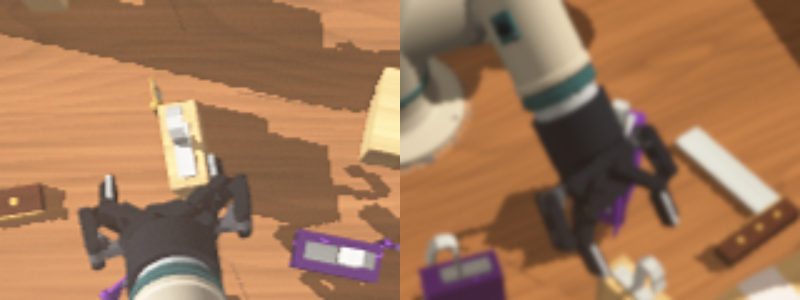

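```bash
cat > kin.py <<'E'
from h import *
from scipy.optimize import least_squares
data=[([-1.43299655,.276576,1.50612,0,1.36072887,-.12104],[.14706884,-.55532,.23045549],[.55988209,.43173786,.56081481,-.43083781]),
([-1.19139075,-.19250755,2.08164582,.43808082,1.22644246,.03415524],[.30342997,-.18065,.232097],[.623,.555,.449,-.321]),
([-.06997529,-.28676218,2.30877264,.35349679,.4413704,1.07765785],[.41501841,.0945166,.22763619],[.664,.619,.343,-.242]),
([-.061863,-.00631485,2.49267257,1.75699248,.19123938,-.37564593],[.44062606,.11045535,.11986117],[.661,.617,.362,-.226])]
Y=lambda a:R.from_euler('y',a).as_matrix()
Zr=lambda a:R.from_euler('z',a).as_matrix()
def fk(q,k):
    h,A,F,e,b,L,o=k
    M=Zr(q[0])@Y(q[1]);p=np.array([0,0,h])+M@[o,b,A]
    M=M@Y(q[2]);p=p+M@[e,0,F]
    M=M@Zr(q[3])@Y(q[4]);t=M[:,2];p=p+L*t
    M=M@Zr(q[5]);return p,t,M
def res(k):
    o=[]
    for q,p,w in data:
        a,t,_=fk(q,k);o+=list(a-p)+list(.05*(t-R.from_quat([w[1],w[2],w[3],w[0]]).as_matrix()[:,0]))
    return o
f=least_squares(res,[.2,.35,.35,0,0,.3,0]);K=f.x
if __name__=='__main__':
    print(K.round(4),np.round(f.fun,4))
    for q,p,w in data[:2]:
        M=fk(q,K)[2];print((M.T@R.from_quat([w[1],w[2],w[3],w[0]]).as_matrix()).round(3))
E
python3 kin.py
```

```text
[ 0.1368  0.6297  0.4211  0.0604  0.0694  0.3645 -0.    ] [ 0.  0.  0.  0.  0. -0. -0.  0. -0. -0. -0. -0.  0. -0. -0.  0. -0. -0.
 -0. -0.  0.  0. -0.  0.]
[[ 0.  0. -1.]
 [-0.  1.  0.]
 [ 1.  0.  0.]]
[[ 0. -0. -1.]
 [ 0.  1. -0.]
 [ 1. -0.  0.]]
```

```bash
cat > ik.py <<'E'
from kin import *
lo=np.array([-2.89,-.75,.22,-1.18,.11,-2.7]);hi=-lo*0+np.array([2.89,2.08,2.7,4.32,2.71,2.7])
C=np.array([[0,0,-1],[0,1,0],[1,0,0]])
def ik(p,Rt,q4):
    best=None
    for q0 in ([0,.3,2,q4,.5,1.5 if q4<1 else -1.5],[0,.3,1.6,q4,.5,1.2 if q4<1 else -1.8]):
        g=lambda q:np.r_[(fk(q,K)[0]-p)*5,(fk(q,K)[2]@C-Rt).ravel()]
        f=least_squares(g,q0,bounds=(lo,hi))
        if best is None or f.cost<best.cost: best=f
    return best.x,np.sqrt(2*best.cost)
def tcp_from_hook(hook,psi,p,off): # off: TCP rel board centre (x,z)
    c=np.array(hook)-[0,0,.1]; u=np.array([np.cos(psi),np.sin(psi),0]); return c+u*(off[0]-.0125)+np.array([0,0,off[1]])
E
python3 - <<'E'
from ik import *
np.set_printoptions(precision=2,suppress=True)
psi=np.radians(9.4);B=np.array([.4605,.091,.055]);u=np.array([np.cos(psi),np.sin(psi),0])
for pd in (20,30,50,60,65,70,75):
    p=np.radians(pd);off=(-.008,.006)
    for q4 in (0,np.pi):
        print(pd,q4>0)
        L=[('G',B+u*off[0]+[0,0,off[1]],psi)]
        L.insert(0,('A',L[0][1]-.06*tool(psi,p)[:,0]+[0,0,.1],psi))
        L+=[(n,tcp_from_hook(rack(*h),RY,p,off),RY) for n,h in(('pre',(-.06,-.14,.29)),('hook',(0,-.14,.259)),('band',(0,.032,.259)))]
        for n,t,ps in L:
            q,e=ik(t,tool(ps,p),q4);print('  ',n,q,round(e,3))
E
```

```text
20 False
   A [-0.41 -0.24  2.7   2.11  0.58 -0.92] 0.258
   G [ 0.01  0.36  2.7   3.03  0.89 -1.58] 0.457
   pre [-0.78  0.28  2.56  2.23  1.03 -1.32] 0.0
   hook [-0.63  0.42  2.48  2.41  1.03 -1.4 ] 0.0
   band [-0.06  0.41  2.54  3.05  1.03 -1.55] 0.0
20 True
   A [-0.41 -0.24  2.7   2.11  0.58 -0.92] 0.258
   G [ 0.01  0.36  2.7   3.03  0.89 -1.58] 0.457
   pre [-0.78  0.28  2.56  2.23  1.03 -1.32] 0.0
   hook [-0.63  0.42  2.48  2.41  1.03 -1.4 ] 0.0
   band [-0.06  0.41  2.54  3.05  1.03 -1.55] 0.0
30 False
   A [-0.45 -0.23  2.7   2.    0.58 -0.85] 0.032
   G [-0.08  0.32  2.7   2.89  0.78 -1.54] 0.266
   pre [-0.7   0.13  2.42  1.99  0.68 -0.94] 0.0
   hook [-0.58  0.27  2.36  2.22  0.67 -1.1 ] 0.0
   band [-0.05  0.25  2.4   3.02  0.56 -1.5 ] 0.0
30 True
   A [-0.45 -0.23  2.7   2.    0.58 -0.85] 0.032
   G [-0.08  0.32  2.7   2.89  0.78 -1.54] 0.266
   pre [-0.7   0.13  2.42  1.99  0.68 -0.94] 0.0
   hook [-0.58  0.27  2.36  2.22  0.67 -1.1 ] 0.0
   band [-0.05  0.25  2.4   3.02  0.56 -1.5 ] 0.0
50 False
   A [-0.13 -0.26  2.34  0.48  0.42  0.9 ] 0.0
   G [-0.08  0.19  2.5
[... 1732 characters left out ...]
2.7 ] 0.701
   G [-0.    0.15  2.26  0.15  0.38  1.28] 0.0
   pre [-0.41  0.14  1.84  0.19  0.85  1.03] 0.0
   hook [-0.36  0.25  1.78  0.18  0.8   1.08] 0.0
   band [-0.02  0.23  1.81  0.02  0.76  1.51] 0.0
75 False
   A [ 0.01 -0.05  1.96  0.05  0.98  1.39] 0.0
   G [0.01 0.18 2.19 0.08 0.51 1.36] 0.0
   pre [-0.38  0.17  1.77  0.13  0.96  1.1 ] 0.0
   hook [-0.34  0.28  1.7   0.12  0.91  1.15] 0.0
   band [-0.02  0.26  1.73  0.01  0.89  1.52] 0.0
75 True
   A [ 0.14 -0.03  2.48  4.25  0.11 -2.7 ] 0.804
   G [0.01 0.18 2.19 0.08 0.51 1.36] 0.0
   pre [-0.38  0.17  1.77  0.13  0.96  1.1 ] 0.0
   hook [-0.34  0.28  1.7   0.12  0.91  1.15] 0.0
   band [-0.02  0.26  1.73  0.01  0.89  1.52] 0.0
```

```bash
sed -i 's/^P=.*/P=np.radians(65)/' h.py; sed -i 's/^G=.*/G=B+ux*-.019+np.array([0,0,.005]);A=G-.05*T[:,0]+[0,0,.08]/' b.py; python3 - <<'E'
from b import *
p,r,s=now();print(s['clock'],p,A,G)
plan(p,r,A,T,6)
E
```

```text
3.2 [0.44103247 0.11049639 0.12083507] [0.42090796 0.08444558 0.18531539] [0.44175513 0.08789681 0.06      ]
[-0.091, 0.033, 0.028] [0.002, -0.004, -0.029]
[-0.092, 0.029, 0.028] [0.002, -0.004, -0.029]
[-0.093, 0.025, 0.029] [0.002, -0.004, -0.029]
[-0.094, 0.02, 0.029] [0.002, -0.004, -0.029]
[-0.095, 0.016, 0.03] [0.002, -0.004, -0.029]
[-0.095, 0.012, 0.031] [0.002, -0.004, -0.029]
```

Emit:
{"api": "arm_command", "payload": {"series": [{"dp":[-0.09,0.03,0.03],"angular":[0.002,-0.004,-0.029],"gripper":85},{"dp":[-0.09,0.03,0.03],"angular":[0.002,-0.004,-0.029],"gripper":85},{"dp":[-0.09,0.025,0.03],"angular":[0.002,-0.004,-0.029],"gripper":85},{"dp":[-0.09,0.02,0.03],"angular":[0.002,-0.004,-0.029],"gripper":85},{"dp":[-0.09,0.02,0.03],"angular":[0.002,-0.004,-0.029],"gripper":85},{"dp":[-0.09,0.01,0.03],"angular":[0.002,-0.004,-0.029],"gripper":85},{"dp":[0,0,0],"angular":[0,0,0],"gripper":85},{"dp":[0,0,0],"angular":[0,0,0],"gripper":85}]}}

```text
clock: 4.2
position: [0.4256, 0.1007, 0.1685]
ee_rot: [0.638, 0.583, 0.416, -0.284]
contact_force: [0.1, -0.3, -0.2]
width: 0.0854
```

```bash
cat > st.py <<'E'
from b import *
p,r,s=now();np.set_printoptions(precision=4,suppress=True);print(s['clock'],p,s['qpos'],s['contact_force'],s['width'])
E
python3 - <<'E'
from st import *
plan(p,r,A,T,5);print();plan(p,r,G,T,6)
E
```

```text
4.2 [0.4256 0.1007 0.1685] [-0.0546 -0.1254  2.2696  0.3139  0.5041  1.0845] [ 0.0943 -0.3203 -0.1971] 0.0853507459752973
[-0.031, 0.003, 0.024] [0.003, -0.005, -0.012]
[-0.031, 0.003, 0.024] [0.003, -0.005, -0.012]
[-0.031, 0.002, 0.025] [0.003, -0.005, -0.012]
[-0.031, 0.002, 0.025] [0.003, -0.005, -0.012]
[-0.031, 0.001, 0.025] [0.003, -0.005, -0.012]

[0.139, -0.06, 0.026] [0.002, -0.004, -0.01]
[0.14, -0.058, 0.025] [0.002, -0.004, -0.01]
[0.141, -0.056, 0.024] [0.002, -0.004, -0.01]
[0.142, -0.053, 0.023] [0.002, -0.004, -0.01]
[0.143, -0.051, 0.023] [0.002, -0.004, -0.01]
[0.144, -0.049, 0.022] [0.002, -0.004, -0.01]
```

Emit:
{"api": "arm_command", "payload": {"series": [{"dp":[0,0,0.07],"angular":[0.007,-0.012,-0.03],"gripper":85},{"dp":[0,0,0.07],"angular":[0.007,-0.012,-0.03],"gripper":85},{"dp":[0.1,-0.045,0.02],"angular":[0,0,0],"gripper":85},{"dp":[0.14,-0.055,0],"angular":[0,0,0],"gripper":85},{"dp":[0.14,-0.055,0],"angular":[0,0,0],"gripper":85},{"dp":[0.14,-0.055,0],"angular":[0,0,0],"gripper":85},{"dp":[0.14,-0.055,0],"angular":[0,0,0],"gripper":85},{"dp":[0,0,0],"angular":[0,0,0],"gripper":85}]}}

```text
clock: 5.2
position: [0.4269, 0.082, 0.0747]
ee_rot: [0.622, 0.563, 0.43, -0.333]
contact_force: [0.1, -0.3, 0.1]
width: 0.0851
```

```bash
python3 - <<'E'
from st import *
plan(p,r,G,T,3)
E
```

```text
5.2 [0.4269 0.082  0.0747] [-0.0451  0.0731  2.357   0.2936  0.3055  1.1034] [ 0.0724 -0.2644  0.1128] 0.08513180890729437
[0.055, 0.023, -0.009] [-0.001, -0.0, 0.002]
[0.055, 0.023, -0.009] [-0.001, -0.0, 0.002]
[0.055, 0.022, -0.009] [-0.001, -0.0, 0.002]
```

Emit:
{"api": "arm_command", "payload": {"series": [{"dp":[0.06,0.025,-0.01],"angular":[0,0,0.002],"gripper":85},{"dp":[0.06,0.025,-0.01],"angular":[0,0,0.002],"gripper":85},{"dp":[0.06,0.025,-0.01],"angular":[0,0,0.002],"gripper":85},{"dp":[0,0,0],"angular":[0,0,0],"gripper":60},{"dp":[0,0,0],"angular":[0,0,0],"gripper":50},{"dp":[0,0,0],"angular":[0,0,0],"gripper":40},{"dp":[0,0,0],"angular":[0,0,0],"gripper":25},{"dp":[0,0,0],"angular":[0,0,0],"gripper":25}], "grip_force": 60}}

```text
clock: 6.2
position: [0.4457, 0.0888, 0.0597]
ee_rot: [0.625, 0.566, 0.426, -0.329]
contact_force: [0.7, -0.1, -0.7]
width: 0.0348
```

```bash
python3 - <<'E'
from st import *
plan(p,r,G,T,1)
for n in('top','scene'):
    d=get_image(n);c=d['image'][150:270,150:310] if n=='top' else d['image'][90:210,190:350]
    cv2.imwrite(f'pics/{n}2.png',c)
a=np.hstack([cv2.resize(cv2.imread(f'pics/{n}2.png'),(400,300)) for n in('top','scene')]);cv2.imwrite('pics/g2.png',a)
E
```

```text
6.2 [0.4457 0.0888 0.0597] [-0.0211  0.1334  2.3575  0.3531  0.2301  1.0624] [ 0.7258 -0.1016 -0.6508] 0.0348056629708353
[-0.017, -0.029, 0.002] [-0.002, -0.0, -0.003]
```

View pics/g2.png

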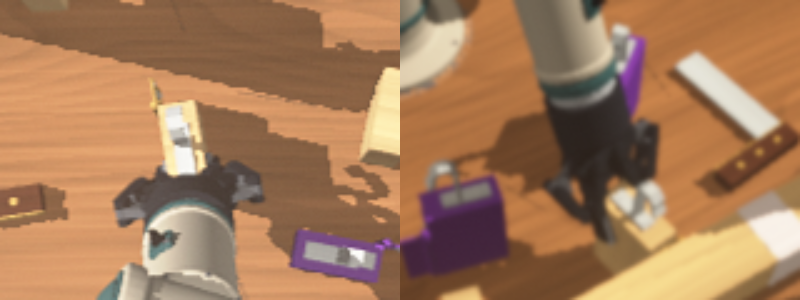

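```bash
python3 - <<'E'
from st import *
yb=-r[:,2];pb=np.arctan2(-yb[0],yb[1]);print('board yaw',np.degrees(pb), 'z tilt',r[2,2])
hook=B+ux*.0125+np.array([0,0,.1]);h=r.T@(hook-p);Rb=r.T@R.from_euler('z',pb).as_matrix()
np.savez('grip.npz',h=h,Rb=Rb)
E
cat >> b.py <<'E'
import os
if os.path.exists('grip.npz'):
    g=np.load('grip.npz');h,Rb=g['h'],g['Rb']
    def tgt(hook,yaw): # hook world -> TCP pose
        M=R.from_euler('z',yaw).as_matrix()@Rb.T; return hook-M@h,M
    def hk(p,r): w=p+r@h; d=w[:2]-RACK; c,s=np.cos(RY),np.sin(RY); return np.array([c*d[0]+s*d[1],-s*d[0]+c*d[1],w[2]]),R.from_matrix(r@Rb).as_euler('zyx')
E
python3 - <<'E'
from st import *
print(hk(p,r))
up=tgt(p+r@h+[0,0,.136],np.radians(9.4));pre=tgt(rack(-.065,-.14,.291),RY)
plan(p,r,*up,5);print();plan(*up,*pre,6)
E
```

```text
6.3 [0.4457 0.0888 0.0597] [-0.021   0.1334  2.3575  0.3531  0.23    1.0624] [-0.6598 -0.4868  0.4888] 0.034624559951411796
board yaw 9.20788046646986 z tilt -0.001858396554433872
6.3 [0.4457 0.0888 0.0597] [-0.021   0.1334  2.3575  0.3531  0.23    1.0624] [-0.6598 -0.4868  0.4888] 0.034624559951411796
(array([-0.1651,  0.0655,  0.155 ]), array([ 0.1607,  0.    , -0.    ]))
[-0.205, 0.097, -0.0] [-0.0, 0.0, -0.0]
[-0.205, 0.097, -0.0] [-0.0, 0.0, -0.0]
[-0.205, 0.097, -0.0] [-0.0, 0.0, -0.0]
[-0.205, 0.097, -0.0] [-0.0, 0.0, -0.0]
[-0.205, 0.097, -0.0] [-0.0, 0.0, -0.0]

[0.042, 0.09, 0.297] [0.013, -0.006, 0.0]
[0.045, 0.096, 0.294] [0.013, -0.006, 0.0]
[0.048, 0.102, 0.292] [0.013, -0.006, 0.0]
[0.05, 0.108, 0.289] [0.013, -0.006, 0.0]
[0.053, 0.114, 0.286] [0.013, -0.006, 0.0]
[0.056, 0.12, 0.283] [0.013, -0.006, 0.0]
```

Emit:
{"api": "arm_command", "payload": {"series": [{"dp":[0,0,0],"angular":[0,0,0],"gripper":25},{"dp":[-0.1,0.045,0],"angular":[0,0,0],"gripper":25},{"dp":[-0.2,0.095,0],"angular":[0,0,0],"gripper":25},{"dp":[-0.2,0.095,0],"angular":[0,0,0],"gripper":25},{"dp":[-0.2,0.095,0],"angular":[0,0,0],"gripper":25},{"dp":[-0.2,0.095,0],"angular":[0,0,0],"gripper":25},{"dp":[-0.15,0.075,0],"angular":[0,0,0],"gripper":25},{"dp":[0,0,0],"angular":[0,0,0],"gripper":25}], "grip_force": 90}}

```text
clock: 7.3
position: [0.438, 0.0886, 0.196]
ee_rot: [0.621, 0.561, 0.433, -0.335]
contact_force: [-0.5, -0.7, -3.2]
width: 0.0338
```

```bash
python3 - <<'E'
from st import *
print(hk(p,r))
pre=tgt(rack(-.065,-.14,.291),RY)
plan(p,r,*pre,7)
E
```

```text
7.3 [0.438  0.0886 0.196 ] [-0.0217 -0.1026  2.1137  0.1194  0.7227  1.3151] [-0.4872 -0.6733 -3.2178] 0.03383414529173956
(array([-0.1706,  0.0656,  0.2907]), array([ 0.1619,  0.023 , -0.0004]))
[0.038, 0.087, 0.255] [0.011, -0.005, 0.002]
[0.04, 0.091, 0.254] [0.011, -0.005, 0.002]
[0.043, 0.095, 0.252] [0.011, -0.005, 0.002]
[0.045, 0.1, 0.25] [0.011, -0.005, 0.002]
[0.047, 0.104, 0.247] [0.011, -0.005, 0.002]
[0.05, 0.108, 0.245] [0.011, -0.005, 0.002]
[0.052, 0.112, 0.243] [0.011, -0.005, 0.002]
```

Emit:
{"api": "arm_command", "payload": {"series": [{"dp":[0.04,0.085,0.255],"angular":[0.011,-0.005,0.003],"gripper":25},{"dp":[0.04,0.09,0.255],"angular":[0.011,-0.005,0.003],"gripper":25},{"dp":[0.04,0.095,0.25],"angular":[0.011,-0.005,0.003],"gripper":25},{"dp":[0.045,0.1,0.25],"angular":[0.011,-0.005,0.003],"gripper":25},{"dp":[0.045,0.105,0.25],"angular":[0.011,-0.005,0.003],"gripper":25},{"dp":[0.05,0.11,0.245],"angular":[0.011,-0.005,0.003],"gripper":25},{"dp":[0.05,0.11,0.24],"angular":[0.011,-0.005,0.003],"gripper":25},{"dp":[0,0,0],"angular":[0,0,0],"gripper":25}]}}

```text
clock: 8.3
position: [0.5416, -0.1131, 0.176]
ee_rot: [0.594, 0.592, 0.396, -0.374]
contact_force: [-0.3, 0.7, -3.7]
width: 0.0341
```

```bash
python3 - <<'E'
from st import *
print(hk(p,r))
pre=tgt(rack(-.065,-.14,.291),RY)
plan(p,r,*pre,3);D={}
for n in('top','scene'):
    d=get_image(n);W=cloud(d);Z=W[...,2];hw=p+r@h
    hsv=cv2.cvtColor(d['image'],cv2.COLOR_BGR2HSV)
    m=(Z>.275)&(Z<.31)&(np.hypot(W[...,0]-hw[0],W[...,1]-hw[1])<.04)&(hsv[...,1]<70)
    print(n,m.sum(),hw, W[m].mean(0) if m.any() else 0, cv2.minAreaRect(np.float32(W[m][:,:2])) if m.any() else 0)
    D[n]=d['image']
c1=D['top'][60:180,270:430];c2=D['scene'][180:330,120:320]
cv2.imwrite('pics/g3.png',np.hstack([cv2.resize(c,(400,300)) for c in(c1,c2)]))
E
```

```text
8.3 [ 0.5416 -0.1131  0.176 ] [-0.4709  0.1035  1.9652  0.3155  0.7315  0.876 ] [-0.2833  0.6618 -3.6618] 0.03407488509163716
(array([-0.0725, -0.1438,  0.2707]), array([0.0278, 0.0224, 0.0133]))
[-0.039, 0.047, -0.008] [-0.001, -0.003, 0.005]
[-0.039, 0.047, -0.008] [-0.001, -0.003, 0.005]
[-0.038, 0.047, -0.007] [-0.001, -0.003, 0.005]
top 94 [ 0.5712 -0.1137  0.2707] [ 0.568  -0.113   0.2808] ((0.5690958499908447, -0.11301638185977936), (0.025031857192516327, 0.014391080476343632), 2.2427806854248047)
scene 103 [ 0.5712 -0.1137  0.2707] [ 0.5731 -0.1124  0.2806] ((0.5708224773406982, -0.11211569607257843), (0.025564227253198624, 0.014028756879270077), 0.6400420069694519)
```

View pics/g3.png

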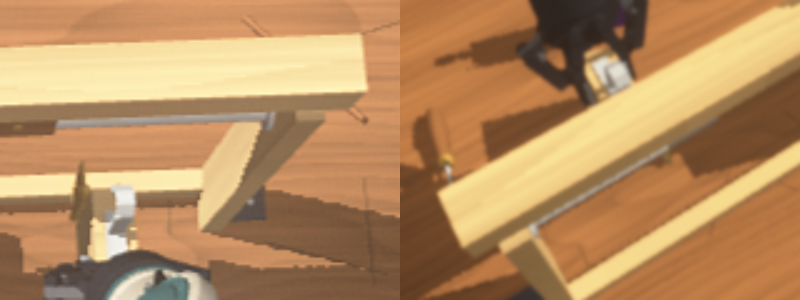

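Emit:
{"api": "arm_command", "payload": {"series": [{"dp":[-0.04,0.05,-0.01],"angular":[-0.001,-0.003,0.006],"gripper":25},{"dp":[-0.04,0.05,-0.01],"angular":[-0.001,-0.003,0.006],"gripper":25},{"dp":[-0.04,0.05,-0.01],"angular":[-0.001,-0.003,0.005],"gripper":25},{"dp":[0,0,0],"angular":[0,0,0],"gripper":25},{"dp":[0,0,0],"angular":[0,0,0],"gripper":25},{"dp":[0,0,0],"angular":[0,0,0],"gripper":25},{"dp":[0,0,0],"angular":[0,0,0],"gripper":25},{"dp":[0,0,0],"angular":[0,0,0],"gripper":25}]}}

```text
clock: 9.4
position: [0.5484, -0.1035, 0.1967]
ee_rot: [0.603, 0.592, 0.388, -0.368]
contact_force: [-0.3, -0.2, -3.2]
width: 0.0342
```

```bash
python3 - <<'E'
from st import *
print(hk(p,r))
plan(p,r,*tgt(rack(0,-.14,.291),RY),5)
E
```

```text
9.4 [ 0.5484 -0.1035  0.1967] [-0.4434  0.0781  1.9454  0.2983  0.7428  0.9139] [-0.2944 -0.186  -3.25  ] 0.03418118255516889
(array([-0.0677, -0.1331,  0.2921]), array([ 0.0319, -0.0016,  0.0015]))
[0.05, 0.101, 0.012] [0.0, -0.0, -0.0]
[0.05, 0.101, 0.012] [0.0, -0.0, -0.0]
[0.05, 0.101, 0.012] [0.0, -0.0, -0.0]
[0.05, 0.101, 0.012] [0.0, -0.0, -0.0]
[0.05, 0.101, 0.012] [0.0, -0.0, -0.0]
```

Emit:
{"api": "arm_command", "payload": {"series": [{"dp":[0.03,0.08,0.01],"angular":[0,0,0],"gripper":25},{"dp":[0.03,0.08,0.01],"angular":[0,0,0],"gripper":25},{"dp":[0.03,0.08,0.01],"angular":[0,0,0],"gripper":25},{"dp":[0,0,0],"angular":[0,0,0],"gripper":25},{"dp":[0,0,0],"angular":[0,0,0],"gripper":25},{"dp":[0,0,0],"angular":[0,0,0],"gripper":25},{"dp":[0,0,0],"angular":[0,0,0],"gripper":25},{"dp":[0,0,0],"angular":[0,0,0],"gripper":25}]}}

```text
clock: 10.4
position: [0.5815, -0.1064, 0.1989]
ee_rot: [0.602, 0.592, 0.388, -0.368]
contact_force: [0.5, 0.3, -2.9]
width: 0.0343
```

```bash
python3 - <<'E'
from st import *
print(hk(p,r))
plan(p,r,*tgt(rack(0.001,-.14,.291),RY),4)
E
```

```text
10.4 [ 0.5815 -0.1064  0.1989] [-0.4168  0.1257  1.8826  0.2799  0.7513  0.9548] [ 0.498   0.2907 -2.8827] 0.03425736000157182
(array([-0.0347, -0.137 ,  0.2943]), array([ 0.0317, -0.0008,  0.002 ]))
[0.038, 0.064, 0.007] [0.0, -0.001, -0.0]
[0.038, 0.064, 0.007] [0.0, -0.001, -0.0]
[0.038, 0.064, 0.007] [0.0, -0.001, -0.0]
[0.038, 0.064, 0.007] [0.0, -0.001, -0.0]
```

Emit:
{"api": "arm_command", "payload": {"series": [{"dp":[0.035,0.075,0.005],"angular":[0,0,0],"gripper":25},{"dp":[0.035,0.075,0.005],"angular":[0,0,0],"gripper":25},{"dp":[0.035,0.075,0.005],"angular":[0,0,0],"gripper":25},{"dp":[0,0,0],"angular":[0,0,0],"gripper":25},{"dp":[0,0,0],"angular":[0,0,0],"gripper":25},{"dp":[0,0,0],"angular":[0,0,0],"gripper":25},{"dp":[0,0,0],"angular":[0,0,0],"gripper":25},{"dp":[0,0,0],"angular":[0,0,0],"gripper":25}]}}

```text
clock: 11.4
position: [0.6134, -0.1072, 0.1989]
ee_rot: [0.602, 0.592, 0.389, -0.368]
contact_force: [0.8, -0.3, -3.5]
width: 0.0337
```

```bash
python3 - <<'E'
from st import *
print(hk(p,r))
plan(p,r,*tgt(rack(0.001,-.14,.291),RY),1);print()
plan(p,r,*tgt(rack(0.001,-.138,.259),RY),5)
d=get_image('top');cv2.imwrite('pics/g4.png',cv2.resize(d['image'][60:150,270:390],(800,600)))
E
```

```text
11.4 [ 0.6134 -0.1072  0.1989] [-0.3907  0.172   1.8242  0.263   0.757   0.993 ] [ 0.8453 -0.3257 -3.4963] 0.033669323719219366
(array([-0.0027, -0.1388,  0.2942]), array([ 0.0317, -0.0006,  0.0021]))
[0.037, 0.016, 0.011] [0.002, -0.002, -0.0]

[0.056, -0.02, -0.001] [0.0, -0.0, -0.0]
[0.056, -0.02, -0.001] [0.0, -0.0, -0.0]
[0.056, -0.02, -0.001] [0.0, -0.0, -0.0]
[0.056, -0.02, -0.001] [0.0, -0.0, -0.0]
[0.056, -0.02, -0.001] [0.0, -0.0, -0.0]
```

View pics/g4.png

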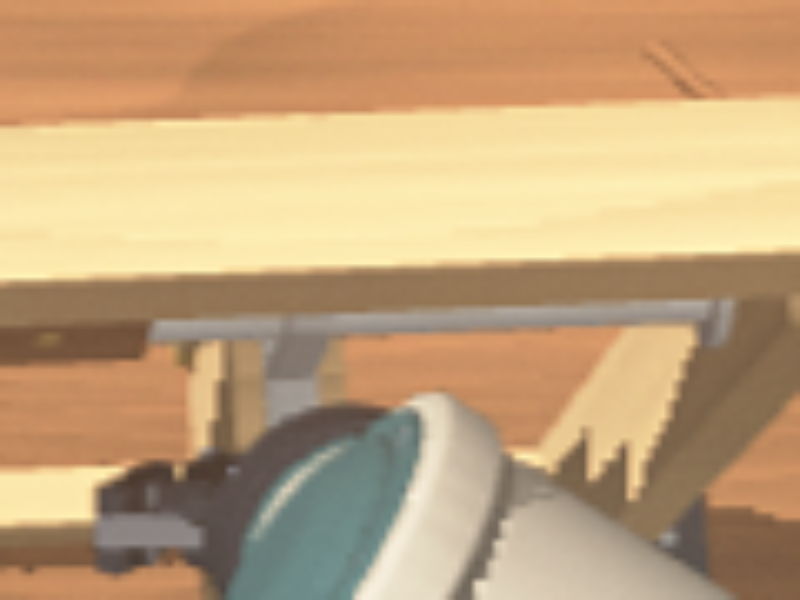

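Emit:
{"api": "arm_command", "payload": {"series": [{"dp":[0.05,-0.015,0],"angular":[0,0,0],"gripper":25},{"dp":[0.055,-0.02,0],"angular":[0,0,0],"gripper":25},{"dp":[0.055,-0.02,0],"angular":[0,0,0],"gripper":25},{"dp":[0.055,-0.02,0],"angular":[0,0,0],"gripper":25},{"dp":[0,0,0],"angular":[0,0,0],"gripper":25},{"dp":[0,0,0],"angular":[0,0,0],"gripper":25},{"dp":[0,0,0],"angular":[0,0,0],"gripper":25},{"dp":[0,0,0],"angular":[0,0,0],"gripper":25}]}}

```text
clock: 12.45
position: [0.6164, -0.107, 0.1695]
ee_rot: [0.602, 0.593, 0.389, -0.368]
contact_force: [-0.4, 0.1, -2.1]
width: 0.0339
```

```bash
python3 - <<'E'
from st import *
print(hk(p,r))
plan(p,r,*tgt(rack(0.0,-.138,.259),RY),2)
E
```

```text
12.45 [ 0.6164 -0.107   0.1695] [-0.3879  0.2052  1.8635  0.2835  0.6868  0.9675] [-0.3744  0.1075 -2.1398] 0.033889585955787456
(array([ 0.0003, -0.1387,  0.2649]), array([ 0.0315, -0.0002,  0.0023]))
[0.022, -0.012, -0.002] [0.001, -0.001, -0.0]
[0.022, -0.012, -0.002] [0.001, -0.001, -0.0]
```

Emit:
{"api": "arm_command", "payload": {"series": [{"dp":[0.022,-0.012,0],"angular":[0,0,0],"gripper":25},{"dp":[0.022,-0.012,0],"angular":[0,0,0],"gripper":25},{"dp":[0,0,0],"angular":[0,0,0],"gripper":25},{"dp":[0,0,0],"angular":[0,0,0],"gripper":25},{"dp":[0,0,0],"angular":[0,0,0],"gripper":25},{"dp":[0,0,0],"angular":[0,0,0],"gripper":25},{"dp":[0,0,0],"angular":[0,0,0],"gripper":25},{"dp":[0,0,0],"angular":[0,0,0],"gripper":25}]}}

```text
clock: 13.45
position: [0.6163, -0.1072, 0.1638]
ee_rot: [0.602, 0.593, 0.388, -0.368]
contact_force: [0.5, 0.6, -3.7]
width: 0.0342
```

```bash
python3 - <<'E'
from st import *
print(hk(p,r))
plan(p,r,*tgt(rack(0.0,-.138,.259),RY),2)
for n in('top','scene'):
    d=get_image(n);W=cloud(d);Z=W[...,2];hw=p+r@h
    hsv=cv2.cvtColor(d['image'],cv2.COLOR_BGR2HSV)
    c=np.zeros(2)
    # tape on header
    m=(abs(Z-.356)<.008)&(abs(W[...,0]-.641)<.02)&(hsv[...,1]<70)&(hsv[...,2]>120)&(abs(W[...,1]-.06)<.04)
    print(n,'tape',m.sum(),W[m].mean(0),np.percentile(W[m][:,1],[2,98]))
E
```

```text
13.45 [ 0.6163 -0.1072  0.1638] [-0.3882  0.2108  1.8732  0.2895  0.671   0.9597] [ 0.4912  0.6327 -3.6615] 0.034162678333115995
(array([ 0.0001, -0.1387,  0.2592]), array([ 0.0315, -0.0014,  0.0018]))
[0.0, -0.001, -0.003] [0.001, -0.001, -0.0]
[0.0, -0.001, -0.003] [0.001, -0.001, -0.0]
top tape 367 [0.641  0.0631 0.3558] [0.0481 0.0787]
scene tape 389 [0.6415 0.0633 0.3562] [0.0489 0.0783]
```

```bash
python3 - <<'E'
from st import *
plan(p,r,*tgt(rack(0.0,.031,.259),RY),12)
E
```

```text
13.55 [ 0.6163 -0.1071  0.1638] [-0.3882  0.2109  1.8732  0.2895  0.671   0.9597] [ 0.6011 -0.0209 -3.3728] 0.03429661730261245
[0.001, 0.0, -0.118] [0.0, -0.0, -0.0]
[0.001, 0.0, -0.118] [0.0, -0.0, -0.0]
[0.001, -0.0, -0.118] [0.0, -0.0, -0.0]
[0.0, -0.0, -0.118] [0.0, -0.0, -0.0]
[0.0, -0.0, -0.118] [0.0, -0.0, -0.0]
[0.0, -0.0, -0.118] [0.0, -0.0, -0.0]
[0.0, -0.0, -0.118] [0.0, -0.0, -0.0]
[0.0, -0.0, -0.118] [0.0, -0.0, -0.0]
[0.0, -0.0, -0.118] [0.0, -0.0, -0.0]
[0.0, -0.0, -0.118] [0.0, -0.0, -0.0]
[0.0, -0.0, -0.118] [0.0, -0.0, -0.0]
[0.0, -0.0, -0.118] [0.0, -0.0, -0.0]
```

Emit:
{"api": "arm_command", "payload": {"series": [{"dp":[0,0,-0.06],"angular":[0,0,0],"gripper":25},{"dp":[0,0,-0.1],"angular":[0,0,0],"gripper":25},{"dp":[0,0,-0.12],"angular":[0,0,0],"gripper":25},{"dp":[0,0,-0.12],"angular":[0,0,0],"gripper":25},{"dp":[0,0,-0.12],"angular":[0,0,0],"gripper":25},{"dp":[0,0,-0.1],"angular":[0,0,0],"gripper":25},{"dp":[0,0,-0.05],"angular":[0,0,0],"gripper":25},{"dp":[0,0,0],"angular":[0,0,0],"gripper":25}]}}

```text
clock: 14.55
position: [0.6124, -0.0189, 0.1641]
ee_rot: [0.602, 0.593, 0.39, -0.367]
contact_force: [0.6, -0.6, -3.2]
width: 0.0341
```

```bash
python3 - <<'E'
from st import *
print(hk(p,r))
plan(p,r,*tgt(rack(0.0,.031,.259),RY),8)
E
```

```text
14.55 [ 0.6124 -0.0189  0.1641] [-0.2095  0.1869  1.9047  0.185   0.6293  1.2025] [ 0.5992 -0.6008 -3.2162] 0.034071552744429925
(array([-0.0013, -0.0506,  0.2594]), array([ 0.0336, -0.0003,  0.0043]))
[0.002, 0.001, -0.085] [0.0, -0.001, -0.0]
[0.002, 0.001, -0.085] [0.0, -0.001, -0.0]
[0.001, 0.001, -0.085] [0.0, -0.001, -0.0]
[0.001, 0.001, -0.085] [0.0, -0.001, -0.0]
[0.001, 0.001, -0.085] [0.0, -0.001, -0.0]
[0.001, 0.001, -0.085] [0.0, -0.001, -0.0]
[0.001, 0.001, -0.085] [0.0, -0.001, -0.0]
[0.001, 0.001, -0.085] [0.0, -0.001, -0.0]
```

Emit:
{"api": "arm_command", "payload": {"series": [{"dp":[0.002,0.002,-0.07],"angular":[0,-0.001,0],"gripper":25},{"dp":[0.002,0.002,-0.11],"angular":[0,-0.001,0],"gripper":25},{"dp":[0.001,0.001,-0.11],"angular":[0,-0.001,0],"gripper":25},{"dp":[0.001,0.001,-0.11],"angular":[0,-0.001,0],"gripper":25},{"dp":[0.001,0.001,-0.11],"angular":[0,-0.001,0],"gripper":25},{"dp":[0,0,-0.08],"angular":[0,0,0],"gripper":25},{"dp":[0,0,-0.04],"angular":[0,0,0],"gripper":25},{"dp":[0,0,0],"angular":[0,0,0],"gripper":25}]}}

```text
clock: 15.55
position: [0.6112, 0.059, 0.1638]
ee_rot: [0.602, 0.592, 0.386, -0.371]
contact_force: [0.0, 0.3, -1.8]
width: 0.0342
```

```bash
python3 - <<'E'
from st import *
print(hk(p,r))
plan(p,r,*tgt(rack(0.0,.031,.2585),RY),3)
D={n:get_image(n)['image'] for n in('top','scene')}
c1=D['top'][70:160,180:300];c2=D['scene'][130:250,270:430]
cv2.imwrite('pics/g5.png',np.hstack([cv2.resize(c,(400,300)) for c in(c1,c2)]))
E
```

```text
15.55 [0.6112 0.059  0.1638] [-0.0316  0.1892  1.9024  0.0428  0.6099  1.4838] [ 0.0247  0.3439 -1.7912] 0.0342263928145488
(array([-0.0003,  0.0277,  0.2591]), array([ 0.0258, -0.0001, -0.0019]))
[0.002, -0.0, -0.01] [-0.0, 0.001, -0.0]
[0.002, -0.0, -0.01] [-0.0, 0.001, -0.0]
[0.002, -0.0, -0.01] [-0.0, 0.001, -0.0]
```

View pics/g5.png

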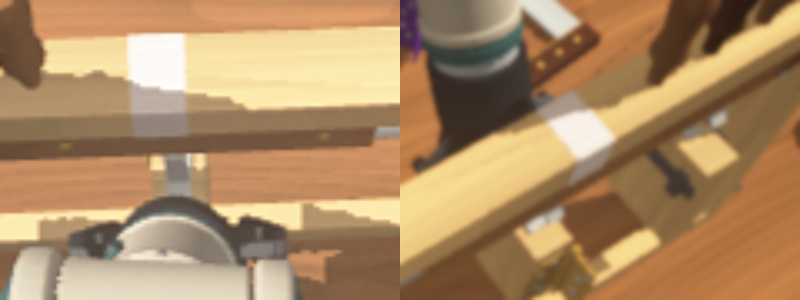

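Emit:
{"api": "arm_command", "payload": {"series": [{"dp":[0.002,0,-0.015],"angular":[0,0,0],"gripper":25},{"dp":[0.002,0,-0.015],"angular":[0,0,0],"gripper":25},{"dp":[0.002,0,0],"angular":[0,0,0],"gripper":25},{"dp":[0,0,0],"angular":[0,0,0],"gripper":25},{"dp":[0,0,0],"angular":[0,0,0],"gripper":25},{"dp":[0,0,0],"angular":[0,0,0],"gripper":25},{"dp":[0,0,0],"angular":[0,0,0],"gripper":25},{"dp":[0,0,0],"angular":[0,0,0],"gripper":25}]}}

```text
clock: 16.65
position: [0.612, 0.0615, 0.1637]
ee_rot: [0.602, 0.593, 0.385, -0.371]
contact_force: [-0.5, -0.9, -2.0]
width: 0.034
```

```bash
cat > m.py <<'E'
from st import *
print(hk(p,r))
def rk(W): d=W[...,:2]-RACK;c,s=np.cos(RY),np.sin(RY);return np.stack([c*d[...,0]+s*d[...,1],-s*d[...,0]+c*d[...,1],W[...,2]],-1)
for n in('top','scene'):
    d=get_image(n);W=rk(cloud(d));hsv=cv2.cvtColor(d['image'],cv2.COLOR_BGR2HSV);S=hsv[...,1]
    for nm,m in (('tape',(abs(W[...,2]-.356)<.008)&(abs(W[...,0])<.022)&(S<70)&(hsv[...,2]>110)&(abs(W[...,1]-.03)<.035)),
                 ('hook',(W[...,2]>.22)&(W[...,2]<.272)&(abs(W[...,0])<.03)&(S<80)&(abs(W[...,1]-.03)<.03))):
        q=W[m];print(n,nm,len(q),q.mean(0),np.percentile(q,[3,97],axis=0).tolist() if len(q) else 0)
    # boards top
    q=W[(abs(W[...,2]-.214)<.008)&(abs(W[...,1]-.03)<.03)&(abs(W[...,0])<.06)];print(n,'boardtop',len(q),q.mean(0) if len(q) else 0)
E
python3 m.py
```

```text
16.65 [0.612  0.0615 0.1637] [-0.0255  0.1904  1.9016  0.0366  0.6078  1.4963] [-0.511  -0.8908 -1.9843] 0.03399021637762657
(array([0.0004, 0.0301, 0.2591]), array([ 0.0237, -0.0015, -0.002 ]))
top tape 403 [0.0002 0.031  0.3557] [[-0.02057314454979466, 0.01615803433447168, 0.3534785729082596], [0.020777901369380715, 0.046233722327522306, 0.357874671893958]]
top hook 50 [-0.0136  0.0303  0.2435] [[-0.01472385134005593, 0.02403741084614022, 0.22313547963236893], [-0.011319445538206067, 0.036901224516091576, 0.26276595459481517]]
top boardtop 166 [-0.0127  0.0294  0.2142]
scene tape 413 [0.0013 0.031  0.3562] [[-0.019383203242079507, 0.01673030189515163, 0.35475103195141783], [0.02075053579300167, 0.04551679123245477, 0.35771520620310243]]
scene hook 39 [0.0162 0.0292 0.2537] [[0.013952018644314399, 0.023418892694758695, 0.24845912880978444], [0.019226732728512948, 0.03614260936765761, 0.26161291789847396]]
scene boardtop 261 [0.0158 0.0274 0.2135]
```

Emit:
{"api": "arm_command", "payload": {"series": [{"dp":[0.006,-0.003,-0.005],"angular":[0,0,0],"gripper":25},{"dp":[0,0,0],"angular":[0,0,0],"gripper":25},{"dp":[0,0,0],"angular":[0,0,0],"gripper":35},{"dp":[0,0,0],"angular":[0,0,0],"gripper":37},{"dp":[0,0,0],"angular":[0,0,0],"gripper":39},{"dp":[0,0,0],"angular":[0,0,0],"gripper":42},{"dp":[0,0,0],"angular":[0,0,0],"gripper":46},{"dp":[0,0,0],"angular":[0,0,0],"gripper":52}], "grip_force": 20}}

```text
clock: 17.75
position: [0.6141, 0.062, 0.1649]
ee_rot: [0.603, 0.594, 0.383, -0.369]
contact_force: [0.7, -0.2, 0.5]
width: 0.052
```

Emit:
{"api": "arm_command", "payload": {"series": [{"dp":[0,0,0],"angular":[0,0,0],"gripper":62},{"dp":[0,0,0],"angular":[0,0,0],"gripper":72},{"dp":[0,0,0],"angular":[0,0,0],"gripper":80},{"dp":[0,0,0],"angular":[0,0,0],"gripper":80},{"dp":[0,0,0],"angular":[0,0,0],"gripper":80},{"dp":[0,0,0],"angular":[0,0,0],"gripper":80},{"dp":[0,0,0],"angular":[0,0,0],"gripper":80},{"dp":[0,0,0],"angular":[0,0,0],"gripper":80}]}}

```text
clock: 18.75
position: [0.614, 0.062, 0.1648]
ee_rot: [0.603, 0.594, 0.383, -0.369]
contact_force: [-0.8, -0.6, -0.2]
width: 0.0796
```

```bash
python3 m.py
```

```text
18.75 [0.614  0.062  0.1648] [-0.0241  0.1906  1.9004  0.0357  0.6034  1.4983] [-0.8316 -0.5645 -0.2201] 0.07962509518165257
(array([0.002 , 0.0306, 0.2603]), array([ 0.0235, -0.0068, -0.0021]))
top tape 405 [0.0003 0.031  0.3557] [[-0.020531798910882613, 0.01613583236535618, 0.35350711802558327], [0.020802485448723124, 0.04595031323775201, 0.3577818375451286]]
top hook 50 [-0.0136  0.0303  0.2432] [[-0.014807756748635513, 0.024072115005753673, 0.22277595953922105], [-0.011534704152709713, 0.03629396613104355, 0.2608960808656619]]
top boardtop 146 [-0.0112  0.0288  0.2138]
scene tape 419 [0.0009 0.0312 0.3561] [[-0.020286249362637402, 0.01666011152246655, 0.354446658286342], [0.02087782923000168, 0.04601985808725682, 0.35774227326115987]]
scene hook 41 [0.0163 0.0296 0.2535] [[0.01382595064708861, 0.023241593595462604, 0.24870237585781232], [0.019572775635567786, 0.036544954805402596, 0.26117962742334583]]
scene boardtop 264 [0.0156 0.0272 0.2133]
```

Emit:
{"api": "arm_command", "payload": {"series": [{"dp":[-0.1,-0.1,0],"angular":[0,0,0],"gripper":80},{"dp":[-0.15,-0.15,0],"angular":[0,0,0],"gripper":80},{"dp":[-0.2,-0.2,0],"angular":[0,0,0],"gripper":80},{"dp":[-0.2,-0.2,0],"angular":[0,0,0],"gripper":80},{"dp":[-0.2,-0.2,0],"angular":[0,0,0],"gripper":80},{"dp":[-0.1,-0.1,0],"angular":[0,0,0],"gripper":80},{"dp":[0,0,0],"angular":[0,0,0],"gripper":80},{"dp":[0,0,0],"angular":[0,0,0],"gripper":80}]}}

```text
clock: 19.85
position: [0.4526, 0.0585, 0.2204]
ee_rot: [0.603, 0.594, 0.383, -0.369]
contact_force: [0.6, -1.1, 0.0]
width: 0.0798
```

Emit:
{"api": "arm_command", "payload": {"series": [{"dp":[0,0,0],"angular":[0,0,0],"gripper":80},{"dp":[0,0,0],"angular":[0,0,0],"gripper":80},{"dp":[0,0,0],"angular":[0,0,0],"gripper":80},{"dp":[0,0,0],"angular":[0,0,0],"gripper":80},{"dp":[0,0,0],"angular":[0,0,0],"gripper":80},{"dp":[0,0,0],"angular":[0,0,0],"gripper":80},{"dp":[0,0,0],"angular":[0,0,0],"gripper":80},{"dp":[0,0,0],"angular":[0,0,0],"gripper":80}]}}

```text
clock: 20.85
position: [0.4546, 0.0583, 0.2191]
ee_rot: [0.603, 0.594, 0.384, -0.37]
contact_force: [-0.1, -0.1, 0.6]
width: 0.0804
```

```bash
python3 m.py; python3 m.py | grep -E 'hook|boardtop'; python3 - <<'E'
from h import *
D={n:get_image(n)['image'] for n in('top','scene')}
cv2.imwrite('pics/g6.png',np.hstack([cv2.resize(D['top'][40:280,100:420],(400,300)),cv2.resize(D['scene'][60:300,150:470],(400,300))]))
E
```

```text
20.85 [0.4546 0.0583 0.2191] [-0.0495 -0.1163  2.0726  0.0461  0.7412  1.4707] [-0.1121 -0.1302  0.5807] 0.0803619133303776
(array([-0.1573,  0.0313,  0.3145]), array([ 0.0235, -0.0047, -0.0021]))
top tape 413 [0.0001 0.0305 0.3557] [[-0.020405137289938147, 0.015579190356050215, 0.35337712985219744], [0.02062416478168747, 0.04582662478667272, 0.3577045565766637]]
top hook 50 [-0.0135  0.0301  0.2428] [[-0.01468693341228068, 0.024080172115203517, 0.22097339705467944], [-0.01159686597528756, 0.03599445865185678, 0.26016005689060745]]
top boardtop 409 [-0.0289  0.0304  0.214 ]
scene tape 404 [0.0017 0.0311 0.3561] [[-0.018305860412212886, 0.01691738321208417, 0.35439997539647833], [0.02080674834508565, 0.045603330596467345, 0.357563110405051]]
scene hook 41 [0.0163 0.0296 0.2535] [[0.013615310106369117, 0.023222594576603566, 0.24722677059018128], [0.01959910857559814, 0.03636143976508272, 0.2618712852397673]]
scene boardtop 262 [0.0158 0.0272 0.2133]
top hook 48 [-0.0133  0.0301  0.2431] [[-0.014564552154480314, 0.02408898060747933, 0.22107279373376248], [-0.011263403439790291, 0.03605683496405243, 0.25972708365011143]]
top boardtop 408 [-0.0288  0.0303  0.2139]
scene hook 40 [0.0163 0.0297 0.2532] [[0.01404052111315837, 0.0232493789270443, 0.24835015272038827], [0.019420643789067184, 0.03681487751915537, 0.26089047501274615]]
scene boardtop 260 [0.0156 0.0271 0.2134]
```

View pics/g6.png

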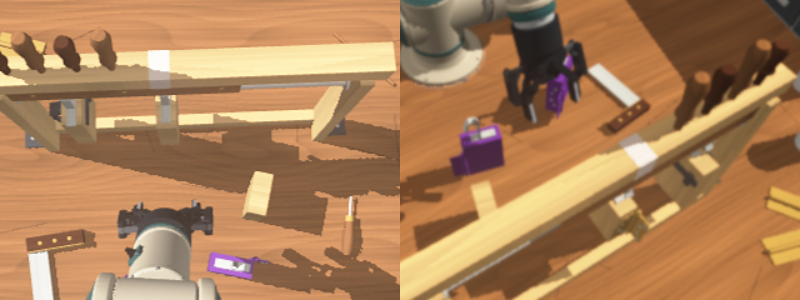

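```bash
python3 -c "from rig import sign_off; print(sign_off())"
```

```text
the job is handed in; nothing more can be done
None
```

The hinge sample now hangs on the rail at the tape band and is released. I hooked it on at rack y ≈ -139 mm, slid it under the batten, let go and backed the arm away. I handed the job in at about 21 s of the 51 s; `sign_off` reports no verdict.

**What the last checks showed:**
- **Position:** both cameras put the hook at rack y ≈ 29.6–30.1 mm and the tape centre at 30.5–31.1 mm. That is about 1 mm off, against the 9 mm allowed.
- **Height:** the board's top is at z ≈ 214 mm, which is the height it should have when hung.
- **Stillness:** repeat readings taken after release agree to within about 0.3 mm. I did not measure the final tilt directly.
- **Arm:** the gripper is clear of everything and the contact force is near zero.
- **Other objects:** the last picture shows the latch sample, offcut, square and bradawl in their places. I checked these by eye only and did not re-measure them.

**What went wrong on the way:** the first approach, tilted 50° down, ran into a wrist singularity above the sample. I backed off and used 65° instead, and nothing was touched.

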